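Show the underside of a petri dish to the viewer's camera

TASK

An open glass petri dish with an ink dot on its underside stands on the clear stage of the dish viewer. First swing the viewer's folded camera arm all the way out until it seats in its end detent; then use the mirror's lever to tilt the mirror under the stage until the camera, looking into the mirror, sees the ink dot in the middle of its picture. Finish while still holding the lever at that angle (a spring folds the mirror flat if it is let go), and leave the dish and the things around the viewer where they are.

Things in the scene. Friction and masses are not known exactly. Their poses are not given: they have to be found in the camera images.
- viewer: Dish viewer, fixed: grey base plate 140 (x) by 204 mm (y), top at 14 mm; four steel columns at x +-42, y +-70 mm carry a clear stage 102 (x) by 158 mm (y), top at 134 mm. Origin on the bench under the middle of stage and mirror; z up; lever on its -x side (towards the robot), camera arm on its +y side. Sizes and directions of all viewer parts are in this frame.
- mirror_axis (a point): Middle of the mirror's face (78 x 79 mm), on its hinge line, which runs along viewer x: 60 mm above the bench, 74 mm below the stage's top. It stays here at every tilt. The swung-out camera looks level along viewer -y at this point.
- mirror (a joint): Mirror tilt, rad: 0 flat, facing up (a spring pulls it there: 1 N at the grip, 2 N at 0.8 rad), to 1.15. Growing, the face turns from up towards viewer +y. The camera's view leaves the mirror at 2 x tilt: straight up at 0.785, leaning to +y above that, to -y below. For an ink dot d metres to +y of the mirror's middle the right tilt is 0.785 + 0.5*atan(d/0.074); d is -0.03 to 0.03.
- lever_grip (a point): Black round grip, 14 mm thick, at the end of the mirror's lever, lying along viewer x. This point is its middle, 82 mm to -x of the mirror axis; it reaches 16 mm either way, free all round. Fixed to the lever: at tilt q it is 85 mm*sin(q-0.873) to +y of the hinge line and 85 mm*cos(q-0.873) above it (flat: 65 mm to -y, 115 mm above the bench). It may turn between the fingers.
- ink_dot (a point): Black ink dot, 12 mm across, on the underside of the petri dish, seen through the clear dish from above, 10 mm from the dish's centre. It is at the height of the stage's top, within 7 mm of the mirror's middle along viewer x.
- petri_dish: Open clear glass petri dish, 91 mm across, 16 mm high, loose on the stage, off to one side or the other. Origin at the centre of its underside.
- sight (a point): The camera's line of sight after the mirror (nothing solid): origin at the middle of the mirror, z along the line towards the stage, x along the hinge line, y across. It turns with the mirror, twice as far. The dot is in the middle of the picture when its x and y here are near 0.
- swing_pivot (a point): Upright pivot of the camera arm, 92 mm to viewer +y of the viewer's origin; this point is 25 mm above the bench, the arm's mid height.
- camera_arm (a joint): Camera arm swing, rad: 0 folded, lying along viewer -x from its pivot; 1.571 fully out at its stop, along viewer +y, lens facing the mirror. From above it opens clockwise. It stays where left (friction 0.3 N at the post). From 1.15 to 1.4 a spring ball must be pushed over with 2 to 3 N more; past 1.43 the ball snaps the arm to its stop and keeps it there.
- camera_post (a point): Upright steel post, 14 mm thick, at the arm's end, 100 mm from the pivot, turning with the arm. This point is on its axis, 105 mm above the bench, where it may be pinched or pushed. It carries a black camera (36 mm housing on the pivot side, lens towards the pivot, 42 to 78 mm above the bench); above that the bare post stands up to 130 mm above the bench.
- marker: Marker pen, 128 mm long, 16 mm thick, lying loose; leave alone. Origin under its middle.
- tape_roll: Roll of tape, 66 mm across, 18 mm high, lying loose; leave alone. Origin under its centre.
- beaker_c: Small beaker, 54 mm across, 72 mm high, standing loose; leave alone. Origin under its centre.
- tweezers: Tweezers, 124 mm long, lying loose; leave alone. Origin under their middle.
Mind the look-alikes: they are no part of the job. There is more than one size of the petri_dish; the one meant has the size given above.

How it is judged:
By the outcome, as a careful person would: the job done as asked, in the order asked, and still so for the second after the job is handed in, while the arm keeps its last pose, push and grip.
It also fails if it takes over 48 s, if anything falls off the work surface, if the arm or the gripper's body presses on something with over 40 N, if the wrist force passes 120 N, or if a joint passes its speed limit or range.

ROBOT

A 7-joint arm with a two-finger parallel gripper is mounted at the origin on a cart in front of the work surface, level with it; the furniture and walls round the work are solid. World frame = base frame: x ahead of the robot, y to its left, z up, the work surface at z = 0. Lengths are in m, angles in rad, forces in N, time in s.
With the tool pointing down it reaches from about 0.4 to 0.85 m from the base axis. Payload 4.5 kg.
Tool frame: the origin (TCP) lies on the centre line of the jaws, within the pads' length; the fingertips stand 14 mm ahead of it and the grasp point (between the pads) lies 5 mm behind it (r.tcp_to_tips is the z of the fingertips in the tool frame, in m); z points along the fingers, y is the direction in which the jaws open and shut (so a half turn about z gives the same grasp; the last joint's range is limited). The gripper opens to 88 mm and grips with 3 to 60 N. Pads are 18 mm wide; open, the fingers measure 123 mm over their backs; the gripper's body (75 mm by 187 mm) begins 45 mm behind the grasp point.
Start: joints at [-1.097, 0.689, -0.195, 1.565, 0.157, 0.902, -0.215], TCP at [0.266, 0.566, 0.253] pointing down, gripper open.
Joint ranges: [-3.01, 3.01], [-0.46, 2.08], [-1.47, 1.51], [0.13, 2.56], [-1, 4.14], [0.04, 2.09], [-2.66, 2.66]. Speed limits (rad/s): [2.57, 2.57, 3.14, 3.14, 3.14, 3.14, 3.14].

INTERFACE

Orientations are given as a unit quaternion [x, y, z, w].
In Python, from plant import r, viewer gives the robot as it stands.
- The arm moves only by the shell command python3 -m inch 'ROWS' [FORCE]. ROWS is JSON, a list of rows, each a list of 3 entries, a list of its own where there are three numbers: the closure, from 0 (fully open) to 1 (shut), then the shift along the tool's x, y, z in cm, then the turn about the tool's z in degrees. In form: [[fingers, [x, y, z], yaw], ...]. A call has 1 to 20 rows; each row is the pose to reach, as a shift and turn from the pose commanded when the call began, along the tool's axes at that moment; what a row does not reach only later rows make up. A row lasts 1/10 s, in which the tool goes at most 50 mm and 8.59 degrees, less where a joint would pass 70% of its speed; a pose out of reach is approached as far as the arm can. A call with a gripper value outside its range is refused whole. The fingers move at their own pace and stop on an object; FORCE is the grip in N (left out, the last holds). Time passes only in rows, so rows that repeat a pose let the fingers close. It gives the time, the measured TCP pose, the force and the opening at its end, in the units of the state.
- r.get_state(): the state, without advancing time (a new reading comes with each control period).
- viewer.snapshot(name): name is "side" or "top" or "wrist"; returns the picture (400x640x3 uint8, red, green, blue); there is no depth.
- viewer.camera_params(name): a dict with "intrinsics" (3x3 intrinsics, pixels), "world_to_cam" (4x4, takes a point from world to camera coordinates). Camera axes: x right, y up, looking along -z (the intrinsics and any distortion apply to the point x, -y, -z); pixel columns grow to the right and rows downward; lengths in m; the calibration is good to about 2 mm. The wrist camera is an equidistant fisheye: a pixel r from the principal point sees the ray r / f radians off the axis. A picture is of the moment at which its call begins: read the wrist's pose just before it. camera_params takes no time and is no camera call; for the wrist camera it gives the pose at the moment of the call.
- r.finish_job(): hands the job in, once; it reports no verdict.
Trained networks look in the newest picture that a camera, given by its name, has taken for a name from the list of things; names that differ only in an ending like _2 or _b are one class to them, and where a whole thing is asked for, a point or a joint stands for the part that bears it (a point fixed in the world has none). Each returns a list of dicts, best first, with "p" (0 to 1); they miss things now and then, are a little off and sometimes report something else, mostly with a low value. They report only what shows in the picture. A call takes as long as a camera call. They do not tell look-alikes from the thing itself.
- viewer.outline_of(camera, name): "pixels" (400x640 bool, what is visible of it) and "bbox" ([left, top, width, height] in pixels, round what is visible of it).
The state is a dict: "clock": time; "q": joint angles; "qd": joint speeds; "joint_torque": joint torques, N m; "tool_pos": TCP position; "eef_rot": TCP orientation; "contact_force": force on the tool from outside, world axes, zero at the start; "moment": the same for the moment, N m; "opening": opening from 0.0 (shut) to 1.0 (fully open).
Only numpy, scipy, OpenCV 4.12 (cv2) and the standard library are available. Lean on these libraries where they do the work, as an engineer would, in place of code of your own. Each camera call takes 0.05 s, during which the arm holds its last target.

## Working session

There is one attempt and no reset: what is moved stays moved. The work goes in short steps, Python scripts to look and compute and a shell command to move; the robot and the scene stay as the last step left them, time stands still between calls to the robot, and variables do not carry over. Pictures are saved under pics/ and viewed, and the job is handed in when it is done.

```bash
ls; mkdir -p pics; python3 - <<'E'
from plant import r, viewer
import cv2
s=r.get_state();print(s['clock'],s['tool_pos'],s['eef_rot'],s['opening'],r.tcp_to_tips)
for n in("side","top"):
    im=viewer.snapshot(n);cv2.imwrite(f"pics/{n}0.png",im[:,:,::-1])
    p=viewer.camera_params(n);print(n,p)
E
```

```text
pics
0.0 [0.26587876 0.56496733 0.25192996] [ 2.18075146e-01  9.75931562e-01 -8.94135093e-04 -1.30610330e-04] 0.9990238447898754 0.014
side {'intrinsics': array([[470.14322872,   0.        , 321.65748162],
       [  0.        , 470.14322872, 198.67394952],
       [  0.        ,   0.        ,   1.        ]]), 'world_to_cam': array([[ 0.60783172, -0.79403668, -0.00680783, -0.35320176],
       [ 0.62403776,  0.47236152,  0.622456  , -0.4320065 ],
       [-0.49103714, -0.38259684,  0.78262518, -1.34709469],
       [ 0.        ,  0.        ,  0.        ,  1.        ]])}
top {'intrinsics': array([[386.37689917,   0.        , 326.19000391],
       [  0.        , 386.37689917, 204.44247138],
       [  0.        ,   0.        ,   1.        ]]), 'world_to_cam': array([[ 0.01234953, -0.9999175 ,  0.00353254, -0.01534472],
       [ 0.98260285,  0.01279024,  0.18527832, -0.5861705 ],
       [-0.18530821,  0.00118298,  0.98267974, -1.0844901 ],
       [ 0.        ,  0.        ,  0.        ,  1.        ]])}
```

View pics/side0.png

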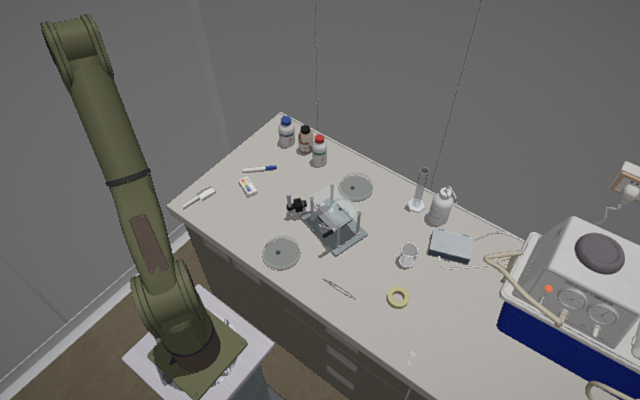

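View pics/top0.png

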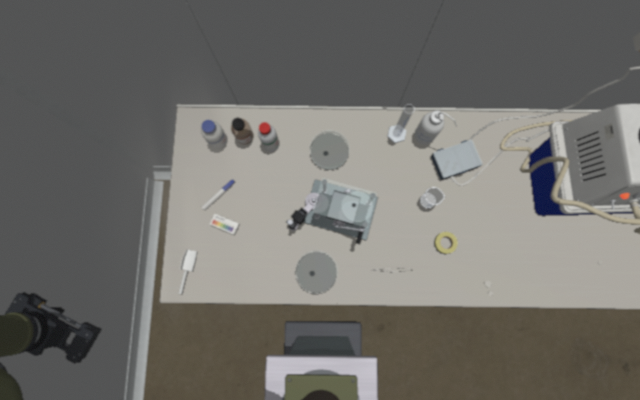

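```bash
cat > h.py <<'E'
import numpy as np,cv2
from plant import r,viewer
def cam(n):
    p=viewer.camera_params(n);return np.array(p['intrinsics']),np.array(p['world_to_cam'])
def unproj(n,u,v,z):
    K,T=cam(n);d=np.array([(u-K[0,2])/K[0,0],-(v-K[1,2])/K[1,1],-1.]);R=T[:3,:3];t=T[:3,3]
    c=-R.T@t;dw=R.T@d;return c+dw*(z-c[2])/dw[2]
def proj(n,P):
    K,T=cam(n);P=np.atleast_2d(P);c=P@T[:3,:3].T+T[:3,3]
    return np.c_[K[0,2]+K[0,0]*c[:,0]/-c[:,2],K[1,2]-K[1,1]*c[:,1]/-c[:,2]]
E
python3 - <<'E'
from h import *
for n in ("side","top"):
  for o in ("viewer","petri_dish","ink_dot","lever_grip","camera_post","camera_arm","mirror","beaker_c","marker","tape_roll","tweezers"):
    for d in viewer.outline_of(n,o)[:3]:
        m=d['pixels'];ys,xs=np.nonzero(m)
        print(n,o,round(d['p'],2),d['bbox'],xs.mean().round(1),ys.mean().round(1),len(xs))
print(r.get_state()['clock'])
E
```

```text
side viewer 0.86 [286.1, 183.6, 78.0, 74.3] 327.0 219.5 2488
side petri_dish 0.86 [344.0, 176.5, 30.0, 24.8] 357.0 185.3 821
side petri_dish 0.81 [325.3, 196.8, 30.8, 25.7] 341.5 209.5 589
side petri_dish 0.74 [264.1, 234.5, 37.0, 34.4] 280.9 251.5 1122
side ink_dot 0.83 [329.5, 197.0, 27.9, 25.5] 341.5 209.4 588
side ink_dot 0.65 [263.4, 233.1, 36.4, 37.1] 281.1 251.7 1096
side ink_dot 0.58 [339.1, 171.6, 38.6, 28.6] 356.4 185.6 800
side lever_grip 0.71 [283.7, 182.3, 85.3, 75.3] 326.8 219.0 2550
side lever_grip 0.66 [316.0, 213.4, 19.6, 20.9] 326.7 225.3 219
side camera_post 0.59 [287.0, 197.4, 32.5, 21.8] 297.2 205.8 328
side camera_arm 0.59 [290.0, 193.7, 27.2, 23.3] 297.7 206.6 322
side mirror 0.74 [318.4, 213.1, 19.7, 21.2] 326.9 225.4 208
side mirror 0.32 [283.4, 193.8, 40.6, 24.7] 298.8 206.1 384
side beaker_c 0.6 [399.2, 244.3, 17.3, 22.3] 407.4 254.3 337
side marker 0.7 [240.9, 166.3, 34.0, 4.2] 259.1 168.3 136
side marker 0.36 [283.4, 184.3, 81.6, 71.6] 326.2 218.5 2635
side tape_roll 0.79 [385.7, 288.1, 26.5, 21.7] 397.3 297.4 328
side tweezers 0.6 [332.1, 280.7, -1.1, 4.
[... 427 characters left out ...]
37.1] 329.4 149.5 1288
top lever_grip 0.73 [337.2, 226.1, 23.7, 20.6] 356.2 234.0 106
top lever_grip 0.6 [284.4, 193.0, 33.5, 37.2] 301.7 212.9 422
top lever_grip 0.54 [418.6, 189.9, 24.5, 17.1] 431.8 197.1 332
top camera_post 0.67 [286.2, 192.3, 30.1, 34.7] 301.8 212.6 404
top camera_arm 0.95 [286.5, 188.4, 26.2, 42.1] 301.8 212.6 419
top mirror 0.69 [336.6, 219.8, 29.1, 24.7] 353.2 231.9 158
top mirror 0.33 [286.0, 177.4, 93.4, 69.7] 330.3 210.1 2694
top beaker_c 0.57 [418.3, 188.4, 26.4, 21.2] 431.9 197.3 367
top marker 0.51 [202.2, 179.5, 32.3, 29.1] 217.6 194.6 242
top marker 0.25 [337.5, 224.9, 24.4, 22.1] 358.0 235.1 60
top tape_roll 0.64 [433.6, 233.1, 25.5, 19.9] 446.1 242.3 294
1.2
```

```bash
python3 - <<'E'
import cv2
a=cv2.imread('pics/top0.png')[165:255,275:395];b=cv2.imread('pics/side0.png')[175:265,275:385]
cv2.imwrite('pics/topc.png',cv2.resize(a,None,fx=6.6,fy=6.6,interpolation=cv2.INTER_CUBIC))
cv2.imwrite('pics/sidec.png',cv2.resize(b,None,fx=6.6,fy=6.6,interpolation=cv2.INTER_CUBIC))
E
```

```text
(no output)
```

View pics/topc.png

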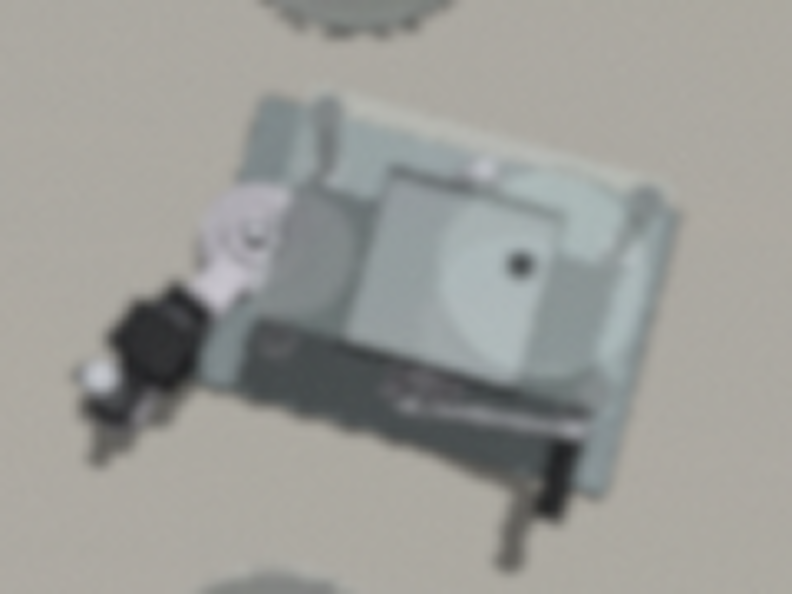

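View pics/sidec.png

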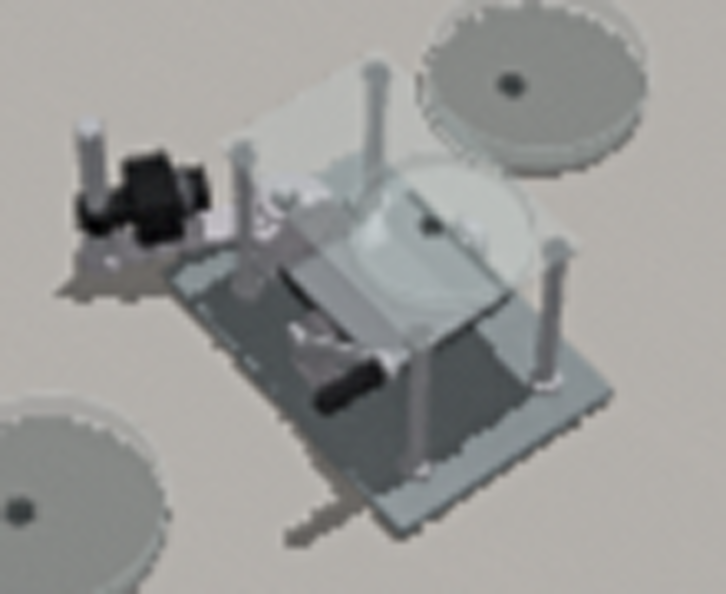

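```bash
cat >> h.py <<'E'
from scipy.optimize import least_squares
def fitviewer():
    top=lambda u,v:(275+u/6.6-.42,165+v/6.6-.42)
    side=lambda u,v:(275+u/6.6-.42,175+v/6.6-.42)
    obs=[("top",.07,.102,.014,top(265,95)),("top",.07,-.102,.014,top(682,210)),("top",-.07,-.102,.014,top(605,497)),
     ("side",-.07,.102,.014,side(170,278)),("side",-.07,-.102,.014,side(400,530)),("side",.07,-.102,.014,side(612,393)),
     ("side",.042,.07,.134,side(377,70)),("side",-.042,.07,.134,side(243,147)),("side",-.042,-.07,.134,side(420,332)),("side",.042,-.07,.134,side(557,245)),
     ("side",-.042,-.07,.014,side(420,472)),("side",.042,-.07,.014,side(545,385)),("side",-.042,.07,.014,side(247,290))]
    def f(p,full=False):
        c,s=np.cos(p[2]),np.sin(p[2]);e=[]
        for n,x,y,z,uv in obs:
            e.append(proj(n,[p[0]+c*x-s*y,p[1]+s*x+c*y,z])[0]-uv)
        return np.ravel(e)
    return least_squares(f,[.65,0,-.25],loss='soft_l1'),f
E
python3 - <<'E'
from h import *
R,f=fitviewer();p=R.x
print(p,np.degrees(p[2]));print(f(p).reshape(-1,2).round(1).tolist())
c,s=np.cos(p[2]),np.sin(p[2]);M=np.array([[c,-s],[s,c]])
inv=lambda P:(M.T@(P[:2]-p[:2])).round(4)
T=lambda u,v:(275+u/6.6-.42,165+v/6.6-.42);S=lambda u,v:(275+u/6.6-.42,175+v/6.6-.42)
print('dot top',inv(unproj('top',*T(519,264),.134)),'side',inv(unproj('side',*S(433,226),.134)))
print('post top',inv(unproj('top',*T(100,375),.130)),'side',inv(unproj('side',*S(90,128),.130)))
print('grip side',inv(unproj('side',*S(350,387),.115)),'top',inv(unproj('top',*T(556,480),.115)))
W=lambda x,y:p[:2]+M@[x,y]
print('pivot',W(0,.092),'post exp',W(-.1,.092),'post out',W(0,.192),'grip',W(-.082,-.065))
for (n,u,v) in (('top',329.5,149.7),('top',316.3,272)): print(unproj(n,u,v,.01))
print('top px of dishes widths (mm)')
for u,v,w in ((329.4,150,39),(316.3,272,41)): print(np.linalg.norm(unproj('top',u-w/2,v,.01)-unproj('top',u+w/2,v,.01)))
E
```

```text
[ 0.5774339  -0.05598902 -0.25942184] -14.863776682444966
[[1.2, 0.8], [2.0, 0.8], [2.3, 1.2], [-0.6, -0.6], [1.7, 1.3], [2.1, -0.0], [-0.4, -1.2], [-0.5, -0.7], [-0.1, -0.9], [-0.2, -1.1], [-0.8, -1.0], [-0.3, -0.8], [-0.2, -0.5]]
dot top [ 0.0014 -0.0264] side [ 0.0001 -0.0284]
post top [-0.0896  0.1283] side [-0.0932  0.1256]
grip side [-0.081  -0.0671] top [-0.0791 -0.0651]
pivot [0.6010339  0.03293252] post exp [0.50438006 0.0585847 ] post out [0.62668608 0.12958636] grip [ 0.48150383 -0.09777923]
[ 0.77041814 -0.016226    0.01      ]
[0.39032042 0.01887119 0.01      ]
top px of dishes widths (mm)
0.1228723743785085
0.12169956136361389
```

```bash
python3 -m inch '[[0.2,[-4,-3,0],1],[0.2,[-8,-6,0],2],[0.2,[-12,-9,0],3],[0.2,[-16,-12,0],4],[0.2,[-20,-15,0],5],[0.2,[-24,-18,0],6],[0.2,[-28,-21,0],7],[0.2,[-32,-24,0],8],[0.2,[-36,-27,0],9],[0.2,[-40,-29.5,0],10],[0.2,[-43.4,-32.1,0],10.8],[0.2,[-43.4,-32.1,0],10.8],[0.2,[-43.4,-32.1,0],10.8],[0.2,[-43.4,-32.1,0],10.8]]' 20
python3 - <<'E'
from h import *
s=r.get_state();print(s['clock'],s['tool_pos'],s['eef_rot'],s['contact_force'])
p=viewer.camera_params("wrist");im=viewer.snapshot("wrist");print(p)
cv2.imwrite("pics/w1.png",im[:,:,::-1]);np.savez('w1.npz',K=p['intrinsics'],T=p['world_to_cam'])
E
```

```text
clock: 2.6
tool_pos: [0.5215, 0.092, 0.2528]
eef_rot: [0.308, 0.951, 0.001, -0.0]
contact_force: [-0.2, 0.6, -0.2]
opening: 0.803
2.6 [0.52154139 0.09196131 0.25277556] [ 3.07900782e-01  9.51418263e-01  5.32044995e-04 -3.38493246e-04] [-0.22091136  0.58455696 -0.22314515]
{'intrinsics': array([[309.70691629,   0.        , 320.21560732],
       [  0.        , 309.70691629, 199.4540692 ],
       [  0.        ,   0.        ,   1.        ]]), 'world_to_cam': array([[ 5.84816672e-01,  8.11165452e-01,  2.64362791e-04,
        -3.80091075e-01],
       [-7.79545455e-01,  5.62110013e-01, -2.76299145e-01,
         3.92040163e-01],
       [-2.24272922e-01,  1.61378264e-01,  9.61071648e-01,
        -2.88152549e-01],
       [ 0.00000000e+00,  0.00000000e+00,  0.00000000e+00,
         1.00000000e+00]])}
```

View pics/w1.png

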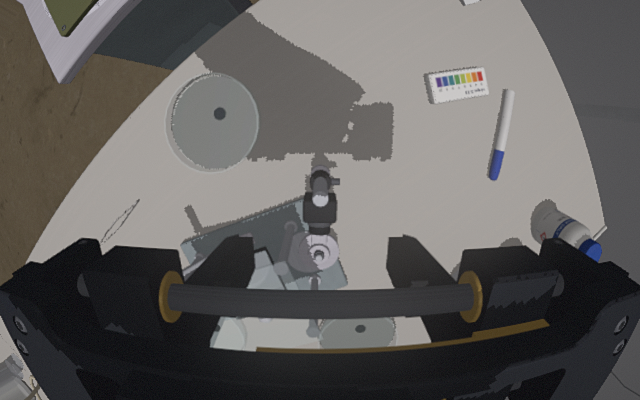

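```bash
cat >> h.py <<'E'
def fray(T,K,u,v):
    x=(u-K[0,2]);y=(v-K[1,2]);rr=np.hypot(x,y)/K[0,0];ph=np.arctan2(y,x)
    d=np.array([np.sin(rr)*np.cos(ph),-np.sin(rr)*np.sin(ph),-np.cos(rr)]);return T[:3,:3].T@d
def funproj(T,K,u,v,z):
    c=-T[:3,:3].T@T[:3,3];d=fray(T,K,u,v);return c+d*(z-c[2])/d[2]
def fproj(T,K,P):
    P=np.atleast_2d(P);c=P@T[:3,:3].T+T[:3,3];x,y,z=c[:,0],-c[:,1],-c[:,2];th=np.arctan2(np.hypot(x,y),z);ph=np.arctan2(y,x)
    return np.c_[K[0,2]+K[0,0]*th*np.cos(ph),K[1,2]+K[0,0]*th*np.sin(ph)]
E
python3 - <<'E'
from h import *
d=np.load('w1.npz');T,K=d['T'],d['K']
im=cv2.imread('pics/w1.png')[140:320,180:400]
cv2.imwrite('pics/w1c.png',cv2.resize(im,None,fx=3.3,fy=3.3,interpolation=cv2.INTER_CUBIC))
print('cam',-T[:3,:3].T@T[:3,3]);print('post',funproj(T,K,320,200,.13))
print(fproj(T,K,[[.5217,.0901,.13],[.601,.033,.025],[.4815,-.0978,.115]]))
E
```

```text
cam [0.46327191 0.13444861 0.38535609]
post [0.52314834 0.09113526 0.13      ]
[[318.03357899 199.36253452]
 [318.77971536 250.00897075]
 [157.38624408 263.61358584]]
```

View pics/w1c.png

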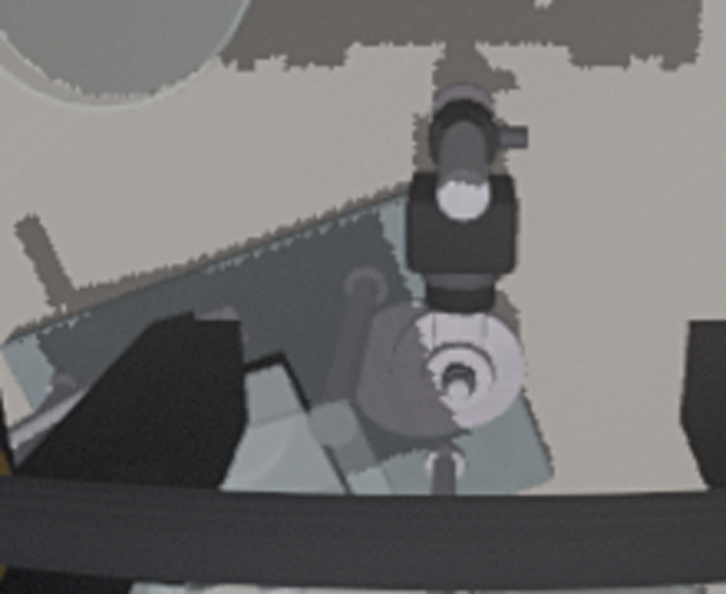

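```bash
python3 -m inch '[[0.2,[-0.2,-0.1,4],0],[0.2,[-0.2,-0.1,8],0],[0.2,[-0.2,-0.1,12],0],[0.2,[-0.2,-0.1,14.8],0],[0.2,[-0.2,-0.1,14.8],0],[0.6,[-0.2,-0.1,14.8],0],[1,[-0.2,-0.1,14.8],0],[1,[-0.2,-0.1,14.8],0],[1,[-0.2,-0.1,14.8],0],[1,[-0.2,-0.1,14.8],0],[1,[-0.2,-0.1,14.8],0]]' 12
python3 - <<'E'
from h import *
s=r.get_state();print(s['clock'],s['tool_pos'],s['eef_rot'],s['contact_force'],s['opening']*88)
im=viewer.snapshot("side");cv2.imwrite("pics/s2.png",cv2.resize(im[150:290,230:400,::-1],None,fx=4.2,fy=4.2,interpolation=cv2.INTER_CUBIC))
E
```

```text
clock: 3.75
tool_pos: [0.5234, 0.0883, 0.1051]
eef_rot: [0.309, 0.951, 0.0, 0.0]
contact_force: [1.1, 0.3, -1.0]
opening: 0.28
3.75 [0.52338538 0.08831222 0.10511361] [3.09090109e-01 9.51032679e-01 2.32617171e-04 3.07622876e-04] [ 1.14121033  0.33615251 -1.03414695] 24.62090319966886
```

View pics/s2.png

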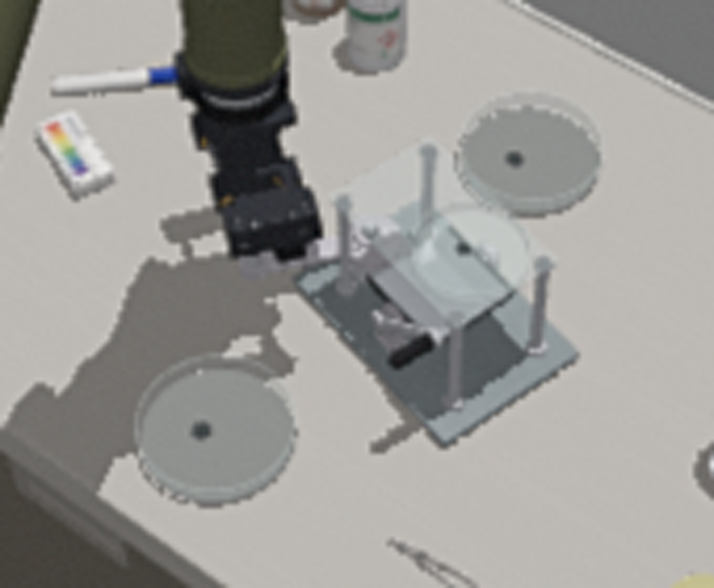

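```bash
python3 -m inch '[[1,[0,0,0],0],[1,[0,0,0],0],[1,[0,0,0],0]]' 12
python3 - <<'E'
import numpy as np
s,c=np.sin(-.2594),np.cos(-.2594);P=np.array([.6010,.0329])
x=np.array([2*.3091**2-1,2*.3091*.951]);y=np.array([-x[0]*0+2*.3091*.951,2*.951**2-1])
print(x,y)
p0=np.array([.5232,.0892])
w=p0-P
a0=np.arctan2(w[1],w[0]);R=.1;print(np.linalg.norm(w),np.degrees(a0))
# viewer angle: a such that dir world angle = pi - a + th
print('arm a', np.pi-.2594-a0)
for da in np.radians(np.arange(5,76,5)):
    q=P+R*np.array([np.cos(a0-da),np.sin(a0-da)])-(P+R*np.array([np.cos(a0),np.sin(a0)]))
    print(round(np.degrees(da)),(np.array([x@q,y@q])*100).round(2),(np.pi-.2594-a0+da).round(3))
E
```

```text
clock: 4.1
tool_pos: [0.5232, 0.0884, 0.1048]
eef_rot: [0.309, 0.951, 0.0, 0.0]
contact_force: [-0.3, 0.5, 2.0]
opening: 0.151
[-0.80891438  0.5879082 ] [0.5879082 0.808802 ]
0.09603400439427691 144.10860623747618
arm a 0.3670229942857963
5 [-0.04  0.87] 0.454
10 [-0.15  1.74] 0.542
15 [-0.34  2.59] 0.629
20 [-0.6   3.42] 0.716
25 [-0.93  4.23] 0.803
30 [-1.33  5.  ] 0.891
35 [-1.8   5.74] 0.978
40 [-2.33  6.43] 1.065
45 [-2.91  7.08] 1.152
50 [-3.56  7.67] 1.24
55 [-4.25  8.2 ] 1.327
60 [-4.98  8.67] 1.414
65 [-5.76  9.07] 1.501
70 [-6.56  9.41] 1.589
75 [-7.39  9.67] 1.676
```

```bash
python3 -m inch '[[1,[0,0.9,0],5],[1,[-0.15,1.75,0],10],[1,[-0.35,2.6,0],15],[1,[-0.6,3.4,0],20],[1,[-0.95,4.2,0],25],[1,[-1.35,5,0],30],[1,[-1.8,5.75,0],35],[1,[-2.3,6.45,0],40],[1,[-2.9,7.1,0],45],[1,[-2.9,7.1,0],45]]' 15
python3 - <<'E'
from h import *
s=r.get_state();print(s['clock'],s['tool_pos'],s['eef_rot'],s['contact_force'],s['opening']*88)
w=s['tool_pos'][:2]-np.array([.6010,.0329]);a=np.arctan2(w[1],w[0]);print(np.linalg.norm(w),np.pi-.2594-a)
E
```

```text
clock: 5.1
tool_pos: [0.5893, 0.128, 0.1048]
eef_rot: [0.65, 0.76, -0.0, 0.001]
contact_force: [-0.4, -2.5, 4.4]
opening: 0.15
5.1 [0.58934593 0.12797969 0.10478372] [ 6.49893000e-01  7.60025194e-01 -3.49528731e-05  8.89145421e-04] [-0.38386679 -2.46278548  4.3716635 ] 13.234411664305185
0.0957912537415301 1.1894331200563755
```

```bash
python3 -m inch '[[1,[0,0.9,0],5],[1,[-0.15,1.75,0],10],[1,[-0.35,2.6,0],15],[1,[-0.6,3.4,0],20],[1,[-0.7,3.75,0],22],[1,[-0.7,3.75,0],22],[1,[-0.7,3.75,0],22]]' 15
python3 - <<'E'
from h import *
s=r.get_state();print(s['clock'],s['tool_pos'],s['eef_rot'],s['contact_force'],s['opening']*88)
w=s['tool_pos'][:2]-np.array([.6010,.0329]);a=np.arctan2(w[1],w[0]);print(np.linalg.norm(w),np.pi-.2594-a)
E
```

```text
clock: 5.8
tool_pos: [0.626, 0.1261, 0.1048]
eef_rot: [0.782, 0.623, -0.001, 0.001]
contact_force: [-0.6, -4.6, 3.3]
opening: 0.152
5.8 [0.62599489 0.12613565 0.10476902] [ 7.82243268e-01  6.22972349e-01 -8.12423361e-04  5.12043428e-04] [-0.63150753 -4.63326898  3.28897448] 13.332362729065686
0.09652787711988635 1.573320535321178
```

```bash
python3 -m inch '[[1,[0,0.2,0],0],[1,[0,0.4,0],0],[1,[0,0.4,0],0]]' 15
python3 - <<'E'
from h import *
im=viewer.snapshot("top");cv2.imwrite("pics/t3.png",cv2.resize(im[140:260,260:400,::-1],None,fx=5,fy=5,interpolation=cv2.INTER_CUBIC))
E
```

```text
clock: 6.1
tool_pos: [0.6284, 0.1257, 0.1047]
eef_rot: [0.782, 0.623, -0.002, -0.001]
contact_force: [-3.7, -4.1, 6.2]
opening: 0.154
```

View pics/t3.png

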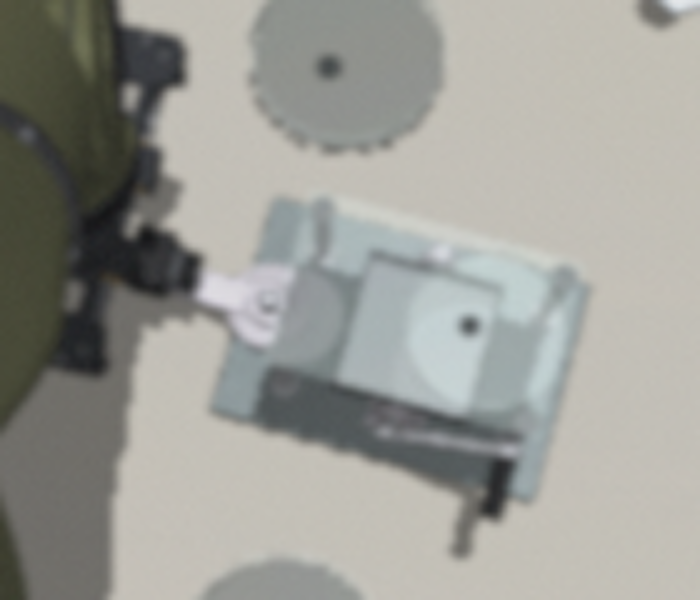

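```bash
python3 -m inch '[[1,[0,0.3,0],0],[1,[0,0.6,0],0],[1,[0,0.6,0],0]]' 15
python3 -m inch '[[1,[0,-0.5,0],0],[0.5,[0,-0.5,0],0],[0.2,[0,-0.5,0],0],[0.2,[0,-0.5,0],0],[0.2,[0,-0.5,0],0],[0.2,[0,-0.5,-4],0],[0.2,[0,-0.5,-8],0],[0.2,[0,-0.5,-12],0],[0.2,[0,-0.5,-16],0],[0.2,[0,-0.5,-16],0]]'
```

```text
clock: 6.45
tool_pos: [0.6288, 0.1258, 0.1044]
eef_rot: [0.782, 0.624, -0.006, -0.005]
contact_force: [-15.0, -3.2, 16.5]
opening: 0.151
clock: 7.45
tool_pos: [0.635, 0.1271, 0.2708]
eef_rot: [0.783, 0.623, 0.005, 0.003]
contact_force: [0.0, -0.0, 0.2]
opening: 0.802
```

```bash
python3 - <<'E'
from h import *
s=r.get_state();print(s['q'].round(3) if hasattr(s['q'],'round') else s['q'])
E
```

```text
[-0.389  0.704  0.228  1.496 -0.181  0.949 -0.337]
```

```bash
python3 -m inch '[[0.2,[-2.3,-1,0],8],[0.2,[-4.6,-1.9,0],16],[0.2,[-6.9,-2.9,0],24],[0.2,[-9.2,-3.8,0],32],[0.2,[-11.5,-4.8,0],40],[0.2,[-13.8,-5.7,0],48],[0.2,[-16.1,-6.7,0],56],[0.2,[-18.4,-7.6,0],64],[0.2,[-20.7,-8.6,0],72],[0.2,[-23,-9.5,0],80],[0.2,[-25.3,-10.5,0],88],[0.2,[-25.3,-10.5,0],92],[0.2,[-25.3,-10.5,0],92],[0.2,[-25.3,-10.5,0],92],[0.2,[-25.3,-10.5,0],92]]'
python3 - <<'E'
from h import *
s=r.get_state();print(s['clock'],s['tool_pos'],s['eef_rot'],s['q'],s['contact_force'])
p=viewer.camera_params("wrist");im=viewer.snapshot("wrist")
cv2.imwrite("pics/w4.png",im[:,:,::-1]);np.savez('w4.npz',K=p['intrinsics'],T=p['world_to_cam'])
E
```

```text
clock: 8.95
tool_pos: [0.4725, -0.0957, 0.2644]
eef_rot: [0.992, -0.129, -0.0, -0.0]
contact_force: [0.7, -0.0, 0.3]
opening: 0.8
8.95 [ 0.47249369 -0.09566975  0.26439738] [ 9.91633025e-01 -1.29088797e-01 -1.02426033e-04 -1.27252311e-04] [-0.31237565  0.5743379   0.67529712  1.99591883 -0.52251509  0.74903648
 -1.15089333] [ 0.72407924 -0.04461748  0.3139548 ]
```

View pics/w4.png

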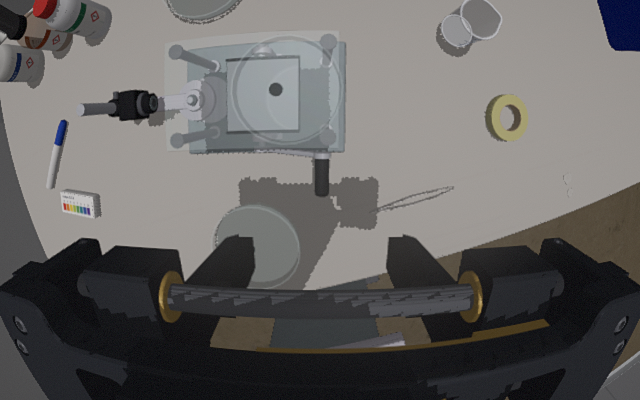

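```bash
python3 - <<'E'
import cv2
im=cv2.imread('pics/w4.png')[25:205,150:360]
cv2.imwrite('pics/w4c.png',cv2.resize(im,None,fx=3.3,fy=3.3,interpolation=cv2.INTER_CUBIC))
E
```

```text
(no output)
```

View pics/w4c.png

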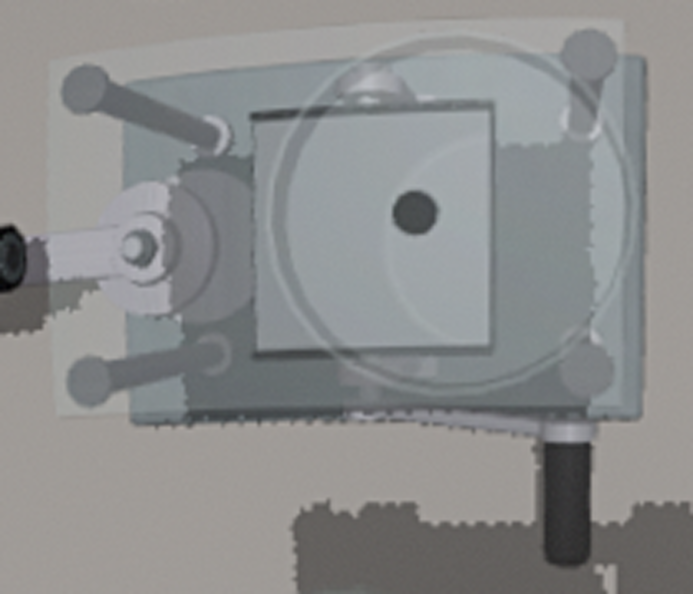

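```bash
cat > fit4.py <<'E'
from h import *
d=np.load('w4.npz');T,K=d['T'],d['K']
px=lambda u,v:np.array([150+u/3.3-.35,25+v/3.3-.35])
cols=[(.042,.07,(86,88)),(.042,-.07,(588,54)),(-.042,-.07,(587,370)),(-.042,.07,(90,382))]
stage=[(.051,.079,.134,(50,60)),(.051,-.079,.134,(623,20)),(-.051,.079,.134,(57,416))]
base=[(.07,-.102,.014,(647,56)),(-.07,-.102,.014,(643,420)),(-.07,.102,.014,(131,424)),(.07,.102,.014,(124,85))]
def run(obs):
    def f(p):
        c,s=np.cos(p[2]),np.sin(p[2])
        return np.ravel([fproj(T,K,[p[0]+c*x-s*y,p[1]+s*x+c*y,z+p[3]])[0]-px(*uv) for x,y,z,uv in obs])
    for lock in (0,1):
        g=(lambda p:f(np.r_[p[:3],0])) if not lock else f
        R=least_squares(g,[.5774,-.056,-.26,0][:3+lock],loss='soft_l1');p=np.r_[R.x,0][:4] 
        c,s=np.cos(p[2]),np.sin(p[2]);M=np.array([[c,-s],[s,c]])
        inv=lambda P:(M.T@(P[:2]-p[:2])).round(4)
        print(p.round(4),'res',f(p).round(1).tolist())
        print(' dot',inv(funproj(T,K,*px(414,212),.134+p[3])),'grip',inv(funproj(T,K,*px(567,500),.115+p[3]+.0)),'dish',inv(funproj(T,K,*px(450,212),.14+p[3])))
        print(' grip world', p[:2]+M@[-.082,-.065])
C=[(x,y,.128,uv) for x,y,uv in cols]
if __name__=='__main__':
    for o in (C,[(x,y,.132,uv) for x,y,uv in cols],stage,base,C+stage+base): run(o)
E
python3 fit4.py
```

```text
[ 0.5777 -0.0573 -0.2632  0.    ] res [-0.5, 0.2, 0.4, 0.2, 0.1, -0.2, -0.2, -0.2]
 dot [-0.0006 -0.0255] grip [-0.0799 -0.065 ] dish [-0.0013 -0.0354]
 grip world [ 0.48163343 -0.09873769]
[ 5.778e-01 -5.720e-02 -2.632e-01 -5.000e-04] res [-0.3, 0.3, 0.3, 0.3, -0.0, -0.3, -0.0, -0.2]
 dot [-0.0006 -0.0255] grip [-0.08   -0.0651] dish [-0.0013 -0.0354]
 grip world [ 0.48168611 -0.09866733]
[ 0.5774 -0.0577 -0.2637  0.    ] res [-1.9, -0.4, 1.2, -0.6, 0.8, 0.5, -1.6, 0.5]
 dot [-0.0004 -0.025 ] grip [-0.0796 -0.0645] dish [-0.001  -0.0349]
 grip world [ 0.48126705 -0.09910918]
[ 0.5778 -0.0572 -0.2632 -0.0045] res [-0.3, 0.3, 0.3, 0.3, -0.0, -0.3, -0.0, -0.2]
 dot [-0.0003 -0.0249] grip [-0.0808 -0.0651] dish [-0.001 -0.035]
 grip world [ 0.48168611 -0.09866733]
[ 0.5774 -0.0573 -0.265   0.    ] res [-0.4, -0.1, 1.0, -0.3, -0.6, 0.5]
 dot [-0.0002 -0.0254] grip [-0.0794 -0.065 ] dish [-0.0009 -0.0353]
 grip world [ 0.48124206 -0.09856893]
[ 0.5779 -0.0568 -0.2644 -0.0022] res [0.1, 0.1, 0.0, -0.1, -0.1, -0.1]
 dot [-0.0004 -0.0257] grip [-0.0802 -0.0656] dish [-0.0011 -0.0357]
 grip w
[... 247 characters left out ...]
0.0033] res [-0.2, -0.1, -0.2, 0.1, 0.3, 0.7, 0.2, -0.8]
 dot [-0.0001 -0.033 ] grip [-0.0803 -0.073 ] dish [-0.0008 -0.043 ]
 grip world [ 0.48349073 -0.09096963]
[ 0.5778 -0.0568 -0.2641  0.    ] res [-0.9, 0.3, -0.1, 0.4, -0.6, -0.0, -0.7, -0.1, -1.0, -0.2, 0.2, -0.6, -1.1, 0.4, 6.1, -0.5, 5.9, 0.5, 4.3, 0.8, 4.4, -2.0]
 dot [-0.0005 -0.026 ] grip [-0.0797 -0.0656] dish [-0.0011 -0.0359]
 grip world [ 0.48162634 -0.09812294]
[ 0.578  -0.0565 -0.2641 -0.0021] res [-0.3, 0.6, -0.6, 0.8, -1.0, -0.3, -0.1, -0.4, -0.3, 0.2, -0.4, -0.2, -0.5, -0.0, 5.6, -0.3, 5.4, 0.2, 4.6, 0.5, 4.7, -1.8]
 dot [-0.0004 -0.0261] grip [-0.0802 -0.066 ] dish [-0.0011 -0.0361]
 grip world [ 0.48184833 -0.09779029]
```

```bash
python3 -m inch '[[0.4,[0.55,0,4],0],[0.4,[0.55,0,8],0],[0.4,[0.55,0,12],0],[0.4,[0.55,0,12],0],[0.4,[0.55,0,12],0],[0.4,[0.55,0,12],0]]'
python3 - <<'E'
from h import *
s=r.get_state();print(s['clock'],s['tool_pos'],s['eef_rot'],s['contact_force'])
p=viewer.camera_params("wrist");im=viewer.snapshot("wrist")
cv2.imwrite("pics/w5.png",im[:,:,::-1]);np.savez('w5.npz',K=p['intrinsics'],T=p['world_to_cam'])
E
```

```text
clock: 9.6
tool_pos: [0.4786, -0.0983, 0.1464]
eef_rot: [0.991, -0.13, 0.002, 0.0]
contact_force: [-0.3, -0.5, 1.2]
opening: 0.597
9.6 [ 0.47859298 -0.09826466  0.14636664] [ 9.91453755e-01 -1.30449300e-01  1.54394888e-03  2.21391897e-04] [-0.27145538 -0.48919077  1.1922241 ]
```

View pics/w5.png

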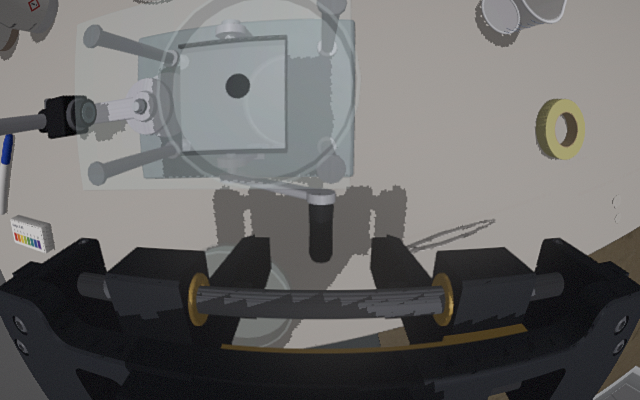

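```bash
python3 - <<'E'
from h import *
d=np.load('w5.npz');T,K=d['T'],d['K']
c,s=np.cos(-.264),np.sin(-.264);M=np.array([[c,-s],[s,c]]);o=np.array([.5778,-.0572])
for x in (-.066,-.098): print('grip end',fproj(T,K,np.r_[o+M@[x,-.0651],.115]))
for z in (.1324,): print('tips',fproj(T,K,[.4786,-.0983,z]))
print('tcp viewer',M.T@(np.array([.4786,-.0983])-o))
E
python3 -m inch '[[0.4,[0,0,2],0],[0.4,[0,0,3.6],0],[0.4,[0,0,3.6],0],[0.4,[0,0,3.6],0]]'
```

```text
grip end [[320.6209678 206.7869783]]
grip end [[320.39553008 258.53806515]]
tips [[321.42096482 251.41482158]]
tcp viewer [-0.08503831 -0.0655617 ]
clock: 10.05
tool_pos: [0.4781, -0.098, 0.1099]
eef_rot: [0.991, -0.13, 0.001, 0.0]
contact_force: [0.3, 0.0, -0.2]
opening: 0.6
```

```bash
python3 -m inch '[[0.8,[0,0,0],0],[0.8,[0,0,0],0],[1,[0,0,0],0],[1,[0,0,0],0],[1,[0,0,0],0],[1,[0,0,0],0],[1,[0,0,0],0],[1,[0,0,0],0]]' 20
python3 - <<'E'
import numpy as np
q=.6185
for f in np.linspace(.1,1,10):
    a=q*f; print(round(a,3), (85*np.sin(a-.873)+65.1)/10, (85*np.cos(a-.873)-54.6)/10)
E
```

```text
clock: 10.85
tool_pos: [0.4774, -0.0981, 0.1087]
eef_rot: [0.991, -0.131, 0.0, 0.0]
contact_force: [-0.9, -1.1, 0.2]
opening: 0.146
0.062 0.3468232431034103 0.3936528991092082
0.124 0.7204255077285779 0.7634096119763896
0.186 1.1161682814648899 1.1093667420935311
0.247 1.5325381635435504 1.4302012791078602
0.309 1.967942870942715 1.7246862865667203
0.371 2.4207173276012526 1.9916955939718428
0.433 2.889130032007902 2.2302081034841246
0.495 3.3713896788148268 2.439311694809232
0.557 3.865652009153208 2.618206713330907
0.618 4.370026863453847 2.7662090281526894
```

```bash
python3 -m inch '[[1,[0,-0.35,-0.4],0],[1,[0,-0.7,-0.75],0],[1,[0,-1.1,-1.1],0],[1,[0,-1.55,-1.45],0],[1,[0,-1.95,-1.7],0],[1,[0,-2.4,-2],0],[1,[0,-2.9,-2.25],0],[1,[0,-3.35,-2.45],0],[1,[0,-3.85,-2.6],0],[1,[0,-4.35,-2.75],0],[1,[0,-4.35,-2.75],0],[1,[0,-4.35,-2.75],0],[1,[0,-4.35,-2.75],0]]' 20
cat > chk.py <<'E'
from h import *
import sys
n=sys.argv[1]
c,s=np.cos(-.264),np.sin(-.264);M=np.array([[c,-s],[s,c]]);o=np.array([.5778,-.0572])
S=r.get_state();t=np.array(S['tool_pos']);v=M.T@(t[:2]-o)
print(S['clock'],t,'viewer',v,'q from y',.873+np.arcsin(v[1]/.085),'from angle',.873+np.arctan2(v[1],t[2]+.005-.06),S['contact_force'],S['opening']*88)
p=viewer.camera_params("wrist");im=viewer.snapshot("wrist")
cv2.imwrite(f"pics/{n}.png",im[:,:,::-1]);np.savez(n+'.npz',K=p['intrinsics'],T=p['world_to_cam'])
im=viewer.snapshot("side");cv2.imwrite(f"pics/{n}s.png",cv2.resize(im[150:290,230:400,::-1],None,fx=4.2,fy=4.2,interpolation=cv2.INTER_CUBIC))
E
python3 chk.py w6
```

```text
clock: 12.15
tool_pos: [0.4887, -0.0564, 0.1364]
eef_rot: [0.991, -0.131, 0.0, 0.0]
contact_force: [3.6, -1.2, -9.8]
opening: 0.142
12.15 [ 0.48868968 -0.05635509  0.13637442] viewer [-0.08624347 -0.02243717] q from y 0.6058674698335869 from angle 0.60395745352787 [ 3.58932897 -1.19854557 -9.83912316] 12.508827876943172
```

View pics/w6.png

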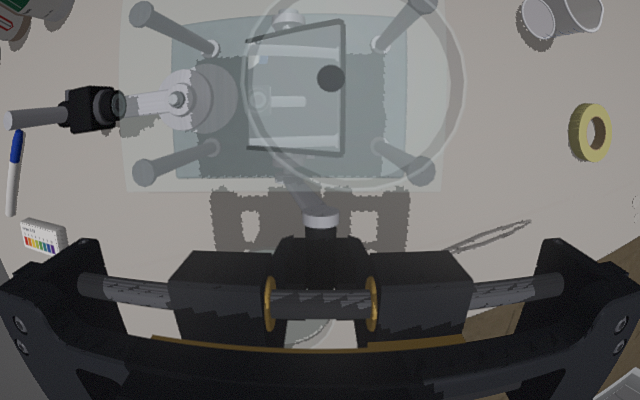

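View pics/w6s.png

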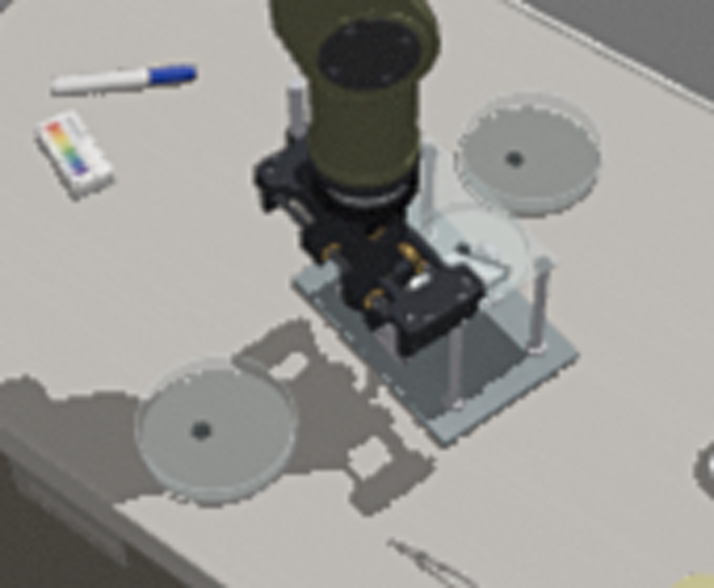

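```bash
python3 - <<'E'
import cv2
im=cv2.imread('pics/w6.png')[0:240,110:470]
cv2.imwrite('pics/w6c.png',cv2.resize(im[:200],None,fx=2.2,fy=2.2,interpolation=cv2.INTER_CUBIC))
im=cv2.imread('pics/w6.png')[10:170,230:360]
cv2.imwrite('pics/w6d.png',cv2.resize(im,None,fx=3.6,fy=3.6,interpolation=cv2.INTER_CUBIC))
E
```

```text
(no output)
```

View pics/w6c.png

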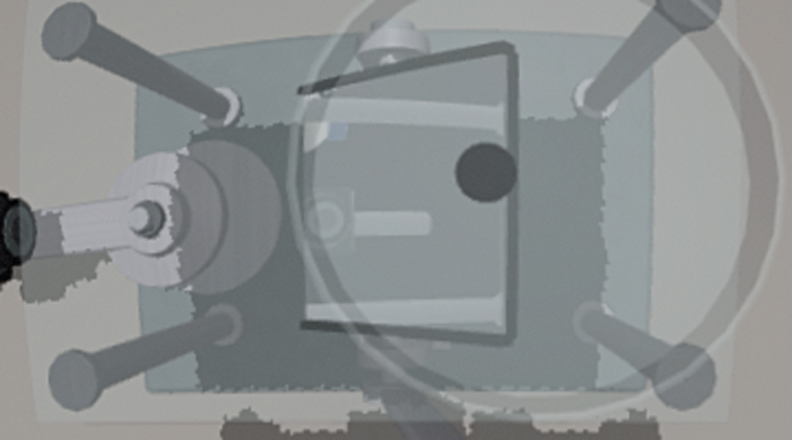

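View pics/w6d.png

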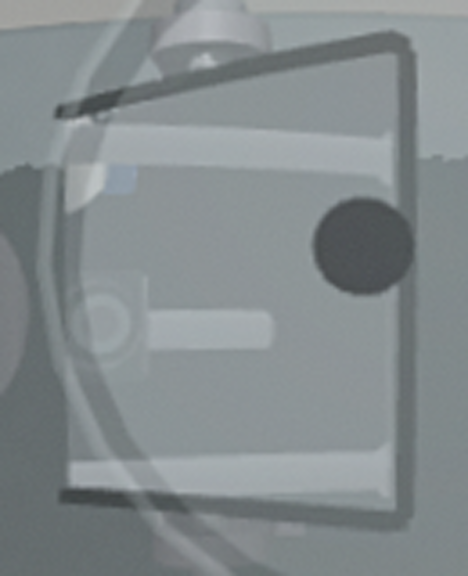

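```bash
cat > fit6.py <<'E'
from h import *
d=np.load('w6.npz');T,K=d['T'],d['K']
A=lambda u,v:np.array([110+u/2.2-.27,v/2.2-.27]);B=lambda u,v:np.array([230+u/3.6-.36,10+v/3.6-.36])
cols=[(.042,.07,A(70,31)),(.042,-.07,A(690,4)),(-.042,-.07,A(684,376)),(-.042,.07,A(77,380))]
mir=[(.039,-1,B(397,48)),(-.039,-1,B(393,512)),(.039,1,B(60,112)),(-.039,1,B(64,492))]
dot=B(363,246)
def model(p):
    c,s=np.cos(p[2]),np.sin(p[2]);W=lambda x,y,z:[p[0]+c*x-s*y,p[1]+s*x+c*y,z+p[4]]
    q=p[3]
    e=[fproj(T,K,W(x,y,.128))[0]-uv for x,y,uv in cols]
    m=[fproj(T,K,W(x,.0395*k*np.cos(q),.06-.0395*k*np.sin(q)))[0]-uv for x,k,uv in mir]
    return np.array(e),np.array(m)
def f(p,wm): 
    e,m=model(p);return np.r_[e.ravel(),wm*m.ravel(),p[4]/.002]
R=least_squares(lambda p:f(p,1),[.5778,-.0572,-.264,.6,0]);p=R.x
print(p.round(4));e,m=model(p);print(e.round(1).tolist(),m.round(1).tolist())
c,s=np.cos(p[2]),np.sin(p[2]);M=np.array([[c,-s],[s,c]])
D=M.T@(funproj(T,K,*dot,.134+p[4])[:2]-p[:2]);print('dot',D,'want',.785+.5*np.arctan(D[1]/.074),'have',p[3])
# right/left edges only u, columns pose fixed
R0=least_squares(lambda x:f(np.r_[x[:3],.6,x[3]],0),[.5778,-.0572,-.264,0]).x
for k,nm in ((-1,'right'),(1,'left'),(0,'both')):
    sel=[i for i,a in enumerate(mir) if k==0 or a[1]==k]
    g=lambda q:model(np.r_[R0[:3],q,R0[3]])[1][sel][:,0]
    print(nm,least_squares(g,[.6]).x)
print(R0.round(4))
t=r.get_state()['tool_pos'];v=M.T@(np.array(t[:2])-p[:2]);print('tcp q',.873+np.arctan2(v[1],t[2]+.005-.06-p[4]),v)
E
python3 fit6.py
```

```text
[ 5.776e-01 -5.730e-02 -2.657e-01  5.706e-01 -3.000e-04]
[[-0.2, -0.4], [-0.2, -1.5], [0.2, 0.5], [-0.9, -0.3]] [[0.1, 2.4], [0.4, -0.8], [0.6, 2.4], [0.2, -1.6]]
dot [-0.00047728 -0.02585184] want 0.6169525175501742 have 0.5705837557145691
right [0.5827634]
left [0.55045578]
both [0.56407555]
[ 0.5774 -0.0574 -0.2658 -0.0008]
tcp q 0.6048477056631274 [-0.08606359 -0.02243909]
```

```bash
python3 - <<'E'
from h import *
from fit6 import M,model,R0
import fit6
# sensitivity
a=model(np.r_[R0[:3],.56,R0[3]])[1]-model(np.r_[R0[:3],.60,R0[3]])[1];print('du per .04',a[:,0])
d=np.load('w4.npz');T,K=d['T'],d['K']
px=lambda u,v:np.array([150+u/3.3-.35,25+v/3.3-.35])
o=np.array([.5778,-.0572]);c,s=np.cos(-.2635),np.sin(-.2635);M=np.array([[c,-s],[s,c]])
for u,v in ((251,115),(494,103),(493,348),(256,355)): print((M.T@(funproj(T,K,*px(u,v),.06)[:2]-o)).round(4))
# col tops there, with both
for u,v in ((86,88),(588,54),(587,370),(90,382)): print('col',(M.T@(funproj(T,K,*px(u,v),.13)[:2]-o)).round(4))
d=np.load('w6.npz');T,K=d['T'],d['K']
for _,_,uv in fit6.cols: print('col6',(M.T@(funproj(T,K,*uv,.13)[:2]-o)).round(4))
im=cv2.imread('pics/w6.png')
for q in (.57,.61):
    P=np.array([np.r_[o+M@[x,.0395*k*np.cos(q)],.06-.0395*k*np.sin(q)] for x,k in ((.039,1),(.039,-1),(-.039,-1),(-.039,1))])
    print(q,((fproj(T,K,P)-[230,10]+.36)*3.6).round(0).tolist())
E
```

```text
[ 5.776e-01 -5.730e-02 -2.657e-01  5.706e-01 -3.000e-04]
[[-0.2, -0.4], [-0.2, -1.5], [0.2, 0.5], [-0.9, -0.3]] [[0.1, 2.4], [0.4, -0.8], [0.6, 2.4], [0.2, -1.6]]
dot [-0.00047728 -0.02585184] want 0.6169525175501742 have 0.5705837557145691
right [0.5827634]
left [0.55045578]
both [0.56407555]
[ 0.5774 -0.0574 -0.2658 -0.0008]
tcp q 0.6048477056631274 [-0.08606359 -0.02243909]
du per .04 [ 1.30109365  1.2834734  -1.51139225 -1.48692371]
[0.0414 0.0407]
[ 0.0414 -0.041 ]
[-0.0403 -0.0409]
[-0.0409  0.0398]
col [0.0416 0.0684]
col [ 0.0417 -0.0697]
col [-0.042 -0.07 ]
col [-0.0421  0.0687]
col6 [0.0408 0.0681]
col6 [ 0.04   -0.0695]
col6 [-0.0416 -0.0691]
col6 [-0.0417  0.0679]
0.57 [[61.0, 120.0], [396.0, 55.0], [394.0, 508.0], [64.0, 486.0]]
0.61 [[66.0, 121.0], [391.0, 53.0], [389.0, 509.0], [70.0, 485.0]]
```

```bash
sed -i 's/\.0395\*k/.0405*k/g; s/(\.039,/(.0405,/g; s/(-\.039,/(-.0405,/g' fit6.py; python3 fit6.py; python3 -m inch '[[1,[0,-0.1,0],0],[1,[0,-0.1,0],0],[1,[0,-0.1,0],0],[1,[0,-0.1,0],0]]' 20; python3 chk.py w7
```

```text
[ 0.5777 -0.0572 -0.2658  0.5903 -0.0009]
[[0.2, -0.2], [-0.9, -1.2], [-0.4, 0.1], [-0.5, -0.6]] [[0.6, -0.2], [0.8, 1.7], [0.5, 1.0], [0.2, -0.0]]
dot [-0.00046021 -0.02600929] want 0.6160050472560024 have 0.5903069803144814
right [0.62367605]
left [0.57376285]
both [0.59590135]
[ 0.5774 -0.0574 -0.2658 -0.0008]
tcp q 0.6052505027045016 [-0.08612144 -0.02258312]
clock: 12.65
tool_pos: [0.4889, -0.0553, 0.1365]
eef_rot: [0.991, -0.131, 0.0, 0.0]
contact_force: [0.8, -3.3, -3.5]
opening: 0.144
12.65 [ 0.48893183 -0.05532421  0.13647161] viewer [-0.08627872 -0.02137882] q from y 0.6187542219352942 from angle 0.6163775761975374 [ 0.82793503 -3.27931077 -3.52048673] 12.636303335031558
```

```bash
python3 - <<'E'
from h import *
d=np.load('w7.npz');T,K=d['T'],d['K']
im=cv2.imread('pics/w7.png');big=cv2.resize(im[0:170,230:370],None,fx=5,fy=3.5,interpolation=cv2.INTER_CUBIC)
o=np.array([.5777,-.0573]);c,s=np.cos(-.2645),np.sin(-.2645);M=np.array([[c,-s],[s,c]])
for q,col in ((.577,(255,0,0)),(.617,(0,255,0)),(.657,(0,0,255))):
    h=.0408
    P=np.array([np.r_[o+M@[x,h*k*np.cos(q)],.06-h*k*np.sin(q)] for x,k in ((.04,1),(.04,-1),(-.04,-1),(-.04,1))])
    uv=((fproj(T,K,P)-[230,0]+.5)*[5,3.5]).round().astype(int);print(q,uv.tolist());cv2.polylines(big,[uv],True,col,1)
cv2.imwrite('pics/w7o.png',big)
g=cv2.cvtColor(im,cv2.COLOR_BGR2GRAY);
for row in (60,100,120): print(row,g[row,240:256].tolist(),g[row,332:350].tolist())
E
```

```text
0.577 [[88, 149], [569, 83], [565, 536], [93, 512]]
0.617 [[96, 150], [563, 80], [559, 537], [100, 511]]
0.657 [[104, 151], [555, 78], [551, 538], [108, 510]]
60 [106, 105, 104, 104, 118, 127, 133, 131, 121, 120, 139, 152, 152, 153, 156, 156] [147, 146, 146, 146, 147, 146, 149, 156, 153, 141, 119, 111, 110, 111, 114, 125, 136, 134]
100 [106, 106, 107, 105, 106, 114, 128, 131, 135, 126, 143, 138, 128, 132, 140, 141] [146, 147, 148, 147, 147, 146, 147, 146, 147, 142, 111, 111, 111, 110, 116, 127, 136, 136]
120 [107, 105, 106, 108, 107, 104, 106, 104, 107, 108, 119, 131, 138, 144, 146, 147] [146, 148, 146, 147, 145, 147, 146, 148, 143, 130, 113, 111, 110, 110, 115, 135, 136, 135]
```

View pics/w7o.png

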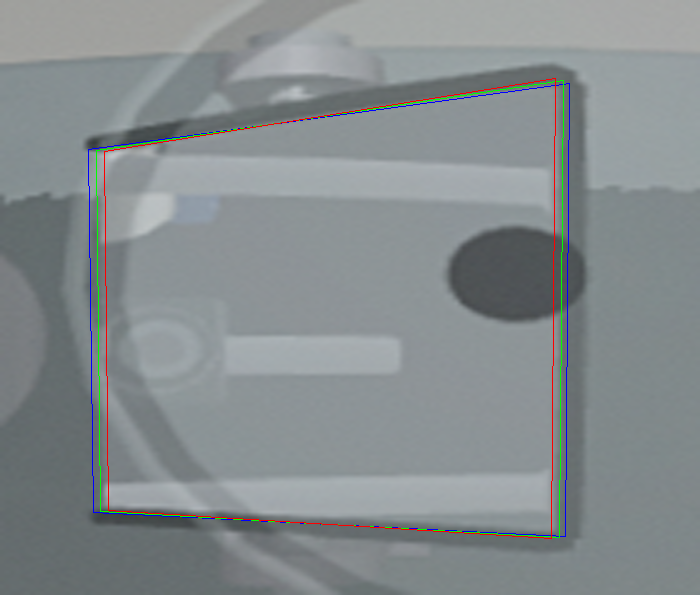

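View pics/w7.png

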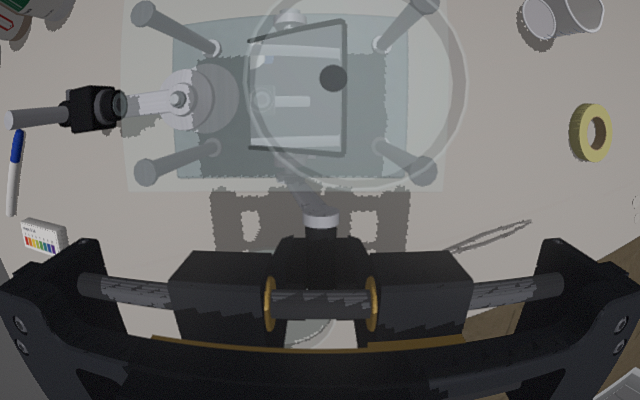

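```bash
python3 - <<'E'
from h import *
d=np.load('w7.npz');T,K=d['T'],d['K']
o=np.array([.5777,-.0573]);c,s=np.cos(-.2645),np.sin(-.2645);M=np.array([[c,-s],[s,c]])
def refl(P,q):
    n=np.array([0,np.sin(q),np.cos(q)]);m=np.array([0,0,.06]);return P-2*((P-m)@n)*n
W=lambda v:np.r_[o+M@v[:2],v[2]]
print('direct post top',fproj(T,K,W([0,.192,.13])))
for q in (.577,.597,.617,.637,.657):
    print(q,[fproj(T,K,W(refl(np.array(P),q)))[0].round(1).tolist() for P in ([0,.192,.13],[0,.185,.13],[0,.192,.078])])
E
```

```text
direct post top [[  8.24386093 119.66164389]]
0.577 [[294.0, 101.2], [295.8, 101.0], [255.3, 101.6]]
0.597 [[300.2, 101.1], [301.9, 100.9], [261.3, 101.4]]
0.617 [[306.4, 101.1], [308.0, 100.9], [267.3, 101.3]]
0.637 [[312.6, 101.0], [314.1, 100.8], [273.3, 101.2]]
0.657 [[318.8, 101.0], [320.2, 100.8], [279.4, 101.0]]
```

```bash
python3 -m inch '[[1,[0,0,0],0],[1,[0,0,0],0],[1,[0,0,0],0]]' 20; python3 chk.py w8; python3 - <<'E'
from h import *
a=cv2.imread('pics/w7.png').astype(int);b=cv2.imread('pics/w8.png').astype(int);print(abs(a-b)[:180].mean())
r.finish_job()
E
```

```text
clock: 13.05
tool_pos: [0.489, -0.055, 0.1364]
eef_rot: [0.991, -0.131, 0.0, 0.0]
contact_force: [1.1, -2.9, -0.9]
opening: 0.142
13.05 [ 0.48895694 -0.05500696  0.13640236] viewer [-0.08633726 -0.021066  ] q from y 0.6225547711332755 from angle 0.6197669720252172 [ 1.07237793 -2.88238058 -0.94556005] 12.499240992837079
1.6294791666666666
the job is handed in; nothing more can be done
```

The job is handed in: the camera arm is swung out, and the gripper is still holding the lever at the tilt I worked out for the ink dot. I finished at about 13 s on the clock.

- **Camera arm:** I pinched the post and swung the arm from about 0.37 rad to its stop. It met a hard stop at about 15 N. After I let go, the wrist picture showed it still lying along viewer +y.
- **Dot and target tilt:** The dish on the stage is the right one. The two on the bench look like it but measure about 122 mm across. The dot was at about x −0.5 mm and y −25.5 to −26 mm from the mirror's middle, so the right tilt is 0.616 to 0.6185 rad.
- **Final tilt:** The last tool reading gave 0.620 to 0.623 rad. The post's reflection in the mirror gave about 0.62 just before, when the tool read 0.616 to 0.619. I put the remaining error along y at less than 1 mm.

**Checks that disagreed:** A first fit to the mirror's edges gave 0.57 rad and a second, allowing for a wider frame, gave 0.59, against 0.605 from the tool at that moment. That fit is sensitive to the exact frame size, so I trusted the tool position and the reflection. The reading also crept up by about 0.004 rad over the last 0.4 s before I handed in.

The dish and the loose things in view (marker, tape roll, beaker, tweezers) showed no visible change in the wrist pictures. I did not measure this for each one.

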